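Hang the green stamp in its slot of the stamp rack

TASK

Put the green-handled hand stamp away in the empty slot of the wooden stamp rack, the one with the green tag behind it: slide its thin neck well into the slot from the open front, with the collar over the board and the stamp head under it, and leave it hanging upright. Do not disturb the red and the blue stamps already hanging in the rack.

Things in the scene. Friction and masses are not known exactly. Their poses are not given: they have to be found in the camera images.
- green_handle (a point): Green hand stamp standing on the bench, round, 130 mm tall, 80-170 g; a yellow and a white one stand near. From below: head 52 mm across (0-22 mm up), steel neck 12 mm across (22-70), collar 52 mm across (70-76), plain green handle 30 mm across (76-130), to be gripped from above. Point: on the axis at mid-handle, 103 mm above the underside, 33 above the collar's underside. z up the stamp.
- free_slot (a point): Empty slot of a fixed rack: level board 12 mm thick, top 110 mm up, 300 long, 110 deep, open below between end cheeks. 3 slots, 90 mm apart, 30 wide, run 80 mm in from the front edge; a flat green tag lies behind the empty one. Point: on its centre line at the board's top, 60 mm in, 20 before the closed end: the hung stamp's neck belongs here. x points into the slot, y along the board, z up.
- red_handle (a point): Red stamp of the same shape, hanging in another slot of the rack; point at mid-handle as for the green one. Leave it alone.
- blue_handle (a point): Blue stamp of the same shape, hanging in the remaining slot; point at mid-handle as for the green one. Leave it alone.
Not all that is in view belongs to the job. Leave any turquoise look-alike of the part that bears green_handle alone.

How it is judged:
By the outcome, as a careful person would: the job done as asked, in the order asked, and still so for the second after the job is handed in, with the robot touching nothing.
It also fails if it takes over 42 s, if anything falls off the work surface, if the arm or the gripper's body presses on something with over 40 N, if the wrist force passes 120 N, or if a joint passes its speed limit or range.

ROBOT

A 7-joint arm with a two-finger parallel gripper is mounted at the origin on the work surface. World frame = base frame: x ahead of the robot, y to its left, z up, the work surface at z = 0. Lengths are in m, angles in rad, forces in N, time in s.
With the tool pointing down it reaches from about 0.4 to 0.925 m from the base axis. Payload 4.1 kg.
Tool frame: the origin (TCP) lies between the finger pads; the fingertips stand 11 mm ahead of it and the grasp point (between the pads) lies 8 mm behind it; x points along the fingers, z is the direction in which the jaws open and shut, and the axes are right-handed (so a half turn about x gives the same grasp; the last joint's range is limited). The gripper opens to 85 mm and grips with 20 to 120 N. Pads are 22 mm wide; open, the fingers measure 114 mm over their backs; the gripper's body (76 mm by 85 mm) begins 54 mm behind the grasp point. The pads swing forward as they close: fully open they stand 13 mm farther back than shut.
Start: joints at [1.221, 0.398, 0.045, 1.537, -0.019, 1.207, -0.051], TCP at [0.161, -0.63, 0.242] pointing down, gripper open.
Joint ranges: [-2.82, 2.82], [-0.49, 2.23], [-1.37, 1.46], [0, 2.46], [-1.36, 4.5], [0.23, 2], [-2.94, 2.94]. Speed limits (rad/s): [2.57, 2.57, 3.14, 3.14, 3.14, 3.14, 3.14].

INTERFACE

Orientations are given as a rotation vector (axis times angle).
In Python, from bench import ctrl gives the robot as it stands. Calls block until the motion is done:
- ctrl.move_ptp(position, orientation): joint-space move of the TCP to a pose.
- ctrl.move_l(position, frame=None, vel=0.15, until_force=None): straight line of the TCP; frame=None keeps the orientation; vel is the mean speed in m/s. With until_force (N) it stops when the force on the tool has changed by that much, and returns True; else False.
- ctrl.movej(angles): joint-space move.
- ctrl.set_gripper(opening, grasp_force=None): opening from 0.0 (shut) to 1.0 (fully open); grasp_force is the grip in N (None keeps the last); returns when the fingers have stopped.
- ctrl.pause(seconds).
- ctrl.inverse_kinematics(position, orientation): joint angles nearest the present ones, or None.
- ctrl.observe(): the state.
- ctrl.snapshot(name): name is "scene" or "top"; returns a dict with "img" (384x512x3 uint8, red, green, blue), "depth" (384x512 float32, m along the optical axis (not along the pixel's ray), 0 where there is no reading), "K" (3x3 intrinsics, pixels), "world_to_cam" (4x4, takes a point from world to camera coordinates). Camera axes: x right, y up, looking along -z (the intrinsics and any distortion apply to the point x, -y, -z); pixel columns grow to the right and rows downward; lengths in m; the calibration is good to about 2 mm. A picture is of the moment at which its call begins.
A pose or a line that the arm cannot do raises ctrl.IKError and nothing moves.
- ctrl.hand_in(): hands the job in, once; it reports no verdict.
Trained networks look in the newest picture that a camera, given by its name, has taken for a name from the list of things; names that differ only in an ending like _2 or _b are one class to them, and where a whole thing is asked for, a point or a joint stands for the part that bears it (a point fixed in the world has none). Each returns a list of dicts, best first, with "confidence" (0 to 1); they miss things now and then, are a little off and sometimes report something else, mostly with a low value. They report only what shows in the picture. A call takes as long as a camera call. They do not tell look-alikes from the thing itself.
- ctrl.spot_in(camera, name): "location" ([x, y, z] in m, in world coordinates, good to about 4 mm: the middle of the surface that is visible of it).
- ctrl.mark_of(camera, name): "location" ([x, y, z] in m, in world coordinates, good to about 4 mm: a listed point, or the origin of a listed thing).
The state is a dict: "clock": time; "joints": joint angles; "qvel": joint speeds; "joint_torque": joint torques, N m; "tcp_pos": TCP position; "eef_rot": TCP orientation; "contact_force": force on the tool from outside, world axes, zero at the start; "moment": the same for the moment, N m; "gripper_width": opening from 0.0 (shut) to 1.0 (fully open).
Only numpy, scipy, OpenCV 4.12 (cv2) and the standard library are available. Lean on these libraries where they do the work, as an engineer would, in place of code of your own. Each camera call takes 0.05 s, during which the arm holds its last target. There are 200 camera calls.

## Working session

There is one attempt and no reset: what is moved stays moved. The work goes in short steps, each a Python script; the robot and the scene stay as the last script left them, time stands still between calls to the robot, and variables do not carry over. Pictures are saved under pics/ and viewed, about 8 in all and at most 12, crops included, and the job is handed in when it is done.

```bash
mkdir -p pics; ls; cat > h.py <<'E'
import numpy as np, cv2
from bench import ctrl
def snap(c,fn=None):
    s=ctrl.snapshot(c)
    if fn: cv2.imwrite('pics/'+fn,s['img'][:,:,::-1])
    return s
def world(s):
    K=s['K'];d=s['depth'].astype(float);v,u=np.mgrid[:384,:512]
    p=np.stack([(u-K[0,2])/K[0,0]*d,-(v-K[1,2])/K[1,1]*d,-d,np.ones_like(d)],-1)
    return (p@np.linalg.inv(s['world_to_cam']).T)[...,:3]
def pix(s,p):
    c=s['world_to_cam']@np.r_[p,1]; q=s['K']@np.array([c[0],-c[1],-c[2]]);return (q[:2]/q[2]).round(1)
E
python3 - <<'E'
from h import *
np.set_printoptions(precision=4,suppress=True)
for c in ['scene','top']:
    s=snap(c,c+'0.png'); np.savez(c+'0.npz',**s); print(c,s['K'].tolist())
    for n in ['green_handle','free_slot','red_handle','blue_handle']:
        for f in (ctrl.mark_of,ctrl.spot_in):
            if n=='free_slot' and f==ctrl.spot_in: continue
            try: r=f(c,n)
            except Exception as e: print(n,e);continue
            for d in r[:4]: print(c,n,f.__name__,round(d['confidence'],2),np.array(d['location']),pix(s,d['location']))
o=ctrl.observe();print(o['clock'],o['eef_rot'],o['tcp_pos'])
a=cv2.imread('pics/scene0.png');
E
```

```text
pics
scene [[458.04340179791905, 0.0, 244.59693813912122], [0.0, 458.04340179791905, 192.72322488193376], [0.0, 0.0, 1.0]]
scene green_handle call 0.84 [ 0.5123 -0.2713  0.1062] [161.2 137. ]
scene green_handle call 0.73 [ 0.5268 -0.3717  0.1033] [124.  125.8]
scene green_handle call 0.84 [ 0.5352 -0.3622  0.078 ] [127.1 136.5]
scene green_handle call 0.69 [ 0.5174 -0.2638  0.0789] [164.1 147.2]
scene free_slot call 0.52 [0.5553 0.1051 0.1079] [295.6 219.2]
scene red_handle call 0.57 [0.5748 0.1916 0.1388] [332.3 237.5]
scene red_handle call 0.92 [0.5845 0.1939 0.1281] [330.5 244.5]
scene blue_handle call 0.92 [0.5976 0.2808 0.1442] [371.6 266.7]
scene blue_handle call 0.72 [0.6074 0.2799 0.133 ] [367.9 273.1]
top [[362.2936840603833, 0.0, 256.65584985191424], [0.0, 362.2936840603833, 191.1345860804033], [0.0, 0.0, 1.0]]
top green_handle call 0.88 [ 0.5358 -0.373   0.1054] [397.2 195.4]
top green_handle call 0.76 [ 0.5091 -0.2725  0.1036] [355.2 206.1]
top green_handle call 0.95 [ 0.5315 -0.3617  0.0785] [388.  198.1]
top green_handle call 0.82 [ 0.5064 -0.2588  0.0722] [345.7 207.9]
top free_slot call 0.75 [0.5566 0.1078 0.1101] [193.5 183. ]
top red_handle call 0.95 [0.5788 0.1905 0.1422] [154.5 170.6]
top red_handle call 0.92 [0.5734 0.1854 0.1241] [158.6 174.3]
top blue_handle call 0.85 [0.597  0.2757 0.1425] [116.1 161.8]
top blue_handle call 0.98 [0.5899 0.268  0.1268] [121.8 166.2]
0.8 [ 1.0223  1.3175 -1.0224] [ 0.1614 -0.6297  0.2423]
```

View pics/scene0.png

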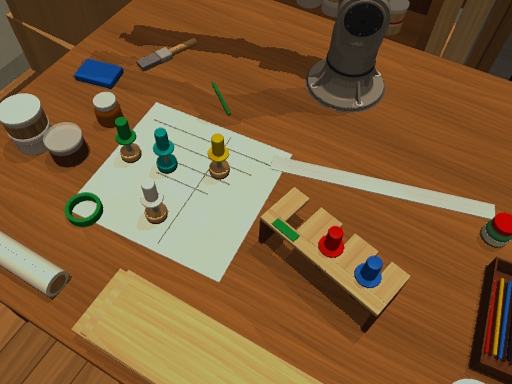

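```bash
python3 - <<'E'
import cv2,numpy as np
a=cv2.imread('pics/scene0.png')[80:200,80:230];b=cv2.imread('pics/top0.png')[130:250,90:440]
a=cv2.resize(a,None,fx=2.3,fy=2.3,interpolation=2);b=cv2.resize(b,None,fx=2.28,fy=2.28,interpolation=2)
w=np.zeros((a.shape[0]+b.shape[0],b.shape[1],3),np.uint8);w[:a.shape[0],:a.shape[1]]=a;w[a.shape[0]:]=b
cv2.imwrite('pics/crop1.png',w)
E
```

```text
(no output)
```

View pics/crop1.png

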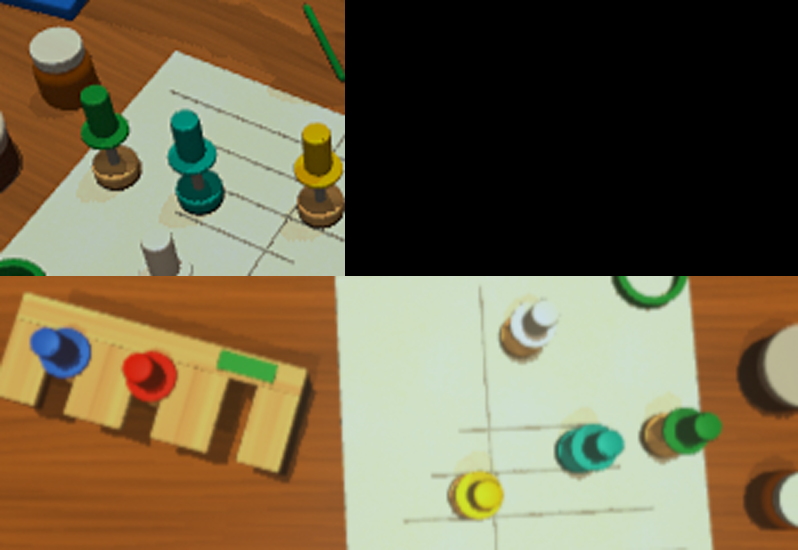

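The scene picture shows the candidates for green_handle. They are the green stamp at (124,126) with a wood-coloured head, and the turquoise look-alike at (161,137). The enlarged crop confirms that the plain green one is at top-view pixel (397,195). The empty slot, with the green tag behind it, is at (296,219) in the scene view and opens toward the robot. Next I'll refine both from depth.

```bash
cat > m.py <<'E'
from h import *
np.set_printoptions(precision=4,suppress=True)
def circ(P):
    A=np.c_[2*P[:,:2],np.ones(len(P))];x=np.linalg.lstsq(A,(P[:,:2]**2).sum(1),rcond=None)[0]
    return x[:2],np.sqrt(x[2]+x[0]**2+x[1]**2)
if __name__=='__main__':
  for c in ['scene','top']:
    s=np.load(c+'0.npz');W=world(s);z=W[...,2];ok=s['depth']>0
    g=(np.hypot(W[...,0]-.532,W[...,1]+.372)<.04)&ok
    m=g&(z>.122);print(c,'green top n',m.sum(),W[m].mean(0),'zmax',z[g].max())
    m=g&(z>.085)&(z<.122);print(' handle side',m.sum(),circ(W[m]))
    m=g&(z>.071)&(z<.08);print(' collar',m.sum(),cv2.minEnclosingCircle((W[m][:,:2]).astype(np.float32)))
    for n,p in dict(red=(.577,.191),blue=(.597,.278)).items():
        m=(np.hypot(W[...,0]-p[0],W[...,1]-p[1])<.03)&(z>.162)&ok;print(n,m.sum(),W[m].mean(0))
    b=ok&(abs(z-.11)<.005)&(W[...,0]>.4)&(W[...,0]<.75)&(W[...,1]>0)&(W[...,1]<.42)
    (n,l,st,_)=cv2.connectedComponentsWithStats(b.astype(np.uint8));b=l==1+np.argmax(st[1:,4])
    P=W[b];r=cv2.minAreaRect(P[:,:2].astype(np.float32));print('board',b.sum(),np.median(P[:,2]),r);print(cv2.boxPoints(r))
    # slot centre in board frame
    th=np.radians(r[2]);e=np.array([np.cos(th),np.sin(th)]);
    if abs(e[0])<.7:e=np.array([-e[1],e[0]])
    if e[0]<0:e=-e
    f=np.array([-e[1],e[0]]);C=np.array(r[0]);D=P[:,:2]-C;a,t=D@e,D@f
    print(' dir',e,'a',a.min(),a.max(),'t',t.min(),t.max())
    k=(a<.0)&(a>-.045);h,_=np.histogram(t[k],np.arange(-.15,.151,.005));print(h)
    k2=abs(t+.09)<.006;print(' slot closed end: min a at t=-.09',np.percentile(a[k2],[0,5]))
E
python3 m.py
```

```text
scene green top n 106 [ 0.5358 -0.3677  0.1281] zmax 0.13303538882812138
 handle side 139 (array([ 0.5341, -0.3702]), np.float64(0.013998723045575905))
 collar 161 ((0.5343001484870911, -0.37009546160697937), 0.026120049878954887)
red 180 [0.5794 0.194  0.1682]
blue 204 [0.6018 0.2806 0.1682]
board 5616 0.10912424066233567 ((0.5725206136703491, 0.19507338106632233), (0.29961270093917847, 0.11214835196733475), 75.5509262084961)
[[0.4808 0.064 ]
 [0.5894 0.036 ]
 [0.6642 0.3261]
 [0.5556 0.3541]]
 dir [ 0.9684 -0.2495] a -0.05607419316280324 0.05607418565985957 t -0.14980633864171944 0.14980635909564352
[33 40 45 38 38 44 41 42 50  1  0  0  0  0  1 40 41 48 42 45 43 48 42 50
 29  6  2  0  0  0  0  0  2 35 46 48 52 49 52 52 52 48 52 36  9  0  0  0
  0  0  2 43 49 55 58 56 56 57 55 57]
 slot closed end: min a at t=-.09 [0.0252 0.0271]
top green top n 136 [ 0.5323 -0.3679  0.1283] zmax 0.13255329625073586
 handle side 79 (array([ 0.5327, -0.3695]), np.float64(0.014345276040550697))
 collar 180 ((0.5327556133270264, -0.36853665113449097), 0.026110583916306496)
red 150 [0.5751 0.1933 0.169 ]
blue 156 [0.5976 0.2802 0.1687]
board 4506 0.10971604019561221 ((0.5710158348083496, 0.19580431282520294), (0.3001011908054352, 0.11019578576087952), 75.48490905761719)
[[0.4801 0.0644]
 [0.5867 0.0367]
 [0.662  0.3273]
 [0.5553 0.3549]]
 dir [ 0.9681 -0.2506] a -0.05509798234273059 0.05509784448690502 t -0.15005060520643776 0.15005066436261713
[43 42 42 43 41 40 44 43 40  1  0  0  0  0  3 47 39 43 42 44 41 42 42 44
 41 41 29  2  0  0  0  0  3 33 32 41 44 44 40 42 43 44 41 39 30  7  6  5
  3  3  7 36 32 39 42 41 44 41 44 34]
 slot closed end: min a at t=-.09 [0.0246 0.0267]
```

```bash
cat > plan.py <<'E'
from h import *
from scipy.spatial.transform import Rotation as R
C=np.array([.5718,.1954]);e=np.array([.968,-.250]);f=np.array([.250,.968]);G=np.array([.5334,-.3695])
def ori(sg):
    x=np.array([0,0,-1.]);z=np.r_[sg*e,0];z/=np.linalg.norm(z);return R.from_matrix(np.c_[x,np.cross(z,x),z]).as_rotvec()
def rack(a,z,t=-.09): return np.r_[C+a*e+t*f,z].tolist()
def g(z): return np.r_[G,z].tolist()
E
python3 - <<'E'
from plan import *
np.set_printoptions(precision=3,suppress=True)
for sg in (1,-1):
    for p in (g(.22),g(.098),g(.27),rack(-.125,.27),rack(-.125,.153),rack(.005,.153),rack(.005,.25)): print(sg,np.round(p,3),ctrl.inverse_kinematics(p,ori(sg)))
E
```

```text
1 [ 0.533 -0.37   0.22 ] [ 0.763  0.425 -0.305  1.559  0.134  1.179  0.18 ]
1 [ 0.533 -0.37   0.098] [ 0.756  0.542 -0.296  1.671  0.185  0.956  0.14 ]
1 [ 0.533 -0.37   0.27 ] [ 0.763  0.391 -0.305  1.495  0.12   1.274  0.192]
1 [0.428 0.14  0.27 ] [ 0.683  0.07  -1.127  1.927  0.068  1.185 -0.721]
1 [0.428 0.14  0.153] [ 0.5    0.248 -1.02   2.075  0.26   0.951 -0.912]
1 [0.554 0.107 0.153] [ 0.477  0.483 -0.963  1.824  0.449  1.072 -0.907]
1 [0.554 0.107 0.25 ] [ 0.474  0.352 -0.93   1.716  0.298  1.224 -0.783]
-1 [ 0.533 -0.37   0.22 ] [ 0.385  0.42   0.211  1.57  -0.093  1.162 -2.779]
-1 [ 0.533 -0.37   0.098] [ 0.354  0.544  0.255  1.684 -0.163  0.935 -2.723]
-1 [ 0.533 -0.37   0.27 ] [ 0.399  0.384  0.192  1.507 -0.075  1.258 -2.793]
-1 [0.428 0.14  0.27 ] [ 0.723  0.076 -1.171  1.926  0.076  1.186  2.413]
-1 [0.428 0.14  0.153] [ 0.6    0.292 -1.151  2.074  0.325  0.971  2.167]
-1 [0.554 0.107 0.153] [ 0.592  0.573 -1.155  1.822  0.579  1.136  2.126]
-1 [0.554 0.107 0.25 ] [ 0.615  0.435 -1.154  1.713  0.415  1.268  2.257]
```

```bash
python3 - <<'E'
from plan import *
ctrl.move_ptp(g(.22),ori(1))
print(ctrl.move_l(g(.099),vel=.12,until_force=8),ctrl.observe()['tcp_pos'])
ctrl.set_gripper(0.0,45); print('w',ctrl.observe()['gripper_width'])
print(ctrl.move_l(g(.272),vel=.15))
o=ctrl.observe();print(o['gripper_width'],o['contact_force'],o['tcp_pos'],o['clock'])
s=snap('scene');np.savez('s1.npz',**s)
cv2.imwrite('pics/s1.png',cv2.resize(s['img'][40:240,40:300,::-1],None,fx=3,fy=3,interpolation=2))
W=world(s);i=s['img'].astype(int);m=(i[...,1]>i[...,0]*1.5)&(i[...,1]>i[...,2]*1.5)&(s['depth']>0)&(np.hypot(W[...,0]-G[0],W[...,1]-G[1])<.05)&(W[...,2]>.1)
print(m.sum(),np.percentile(W[m],[2,50,98],axis=0))
E
```

```text
False [ 0.53407585 -0.3699091   0.09998213]
w 0.3409868197106965
False
0.3429648118006266 [ 0.03819924  0.66912292 -1.81053902] [ 0.53277762 -0.36917404  0.27064544] 5.4833
495 [[ 0.51447904 -0.38074216  0.24227115]
 [ 0.53908675 -0.35948017  0.26348676]
 [ 0.55695899 -0.34575105  0.30132233]]
```

View pics/s1.png

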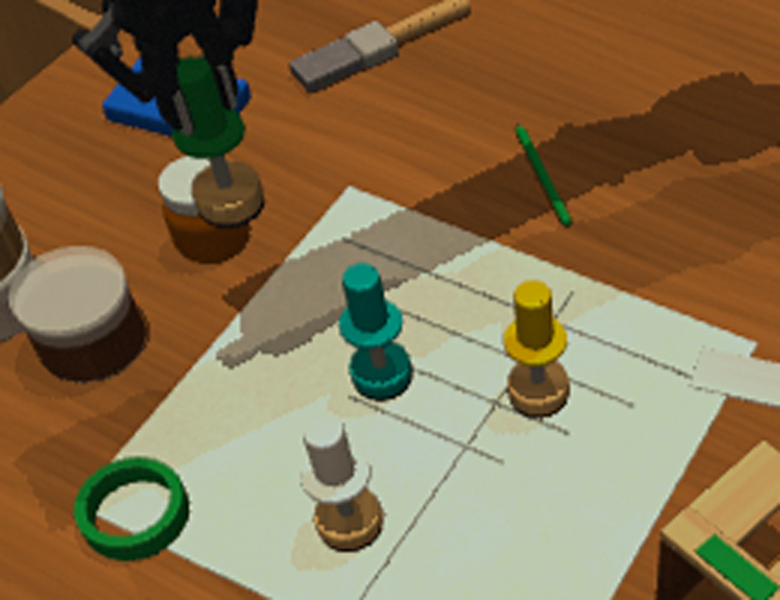

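The green stamp is held upright and clear at about (210,130) in the crop, and the neighbouring stamps are untouched. Next I'll carry it to the front of the slot and check alignment before inserting.

```bash
python3 - <<'E'
from plan import *
np.set_printoptions(precision=4,suppress=True)
ctrl.move_l(rack(-.125,.272),vel=.2)
ctrl.move_l(rack(-.125,.156),vel=.12); ctrl.pause(.3)
o=ctrl.observe();print(o['gripper_width'],o['contact_force'],o['tcp_pos'],rack(-.125,.156),o['clock'])
for c in('scene','top'):
    s=snap(c,c+'2.png');W=world(s);i=s['img'].astype(int)
    p=rack(-.125,0);m=(i[...,1]>i[...,0]*1.4)&(i[...,1]>i[...,2]*1.4)&(s['depth']>0)&(np.hypot(W[...,0]-p[0],W[...,1]-p[1])<.05)&(W[...,2]>.1)
    P=W[m];print(c,m.sum(),np.percentile(P,[2,50,98],axis=0))
    k=P[:,2]<.136
    if k.sum()>10:
        r=cv2.minEnclosingCircle(P[k][:,:2].astype(np.float32));d=np.array(r[0])-C;print(r,'a,t',d@e,d@f)
a=cv2.imread('pics/scene2.png')[100:330,180:440];b=cv2.imread('pics/top2.png')[120:270,80:300]
a=cv2.resize(a,(400,354));b=cv2.resize(b,(400,273));w=np.zeros((354,800,3),np.uint8);w[:,:400]=a;w[:273,400:]=b;cv2.imwrite('pics/c2.png',w)
E
```

```text
0.34095476903944133 [ 0.2677 -0.5461 -1.4316] [0.4286 0.1396 0.1564] [0.42829999999999996, 0.13953, 0.156] 9.7
scene 286 [[0.414  0.1162 0.1281]
 [0.4388 0.1484 0.1332]
 [0.4544 0.1616 0.194 ]]
((0.429784893989563, 0.13812170922756195), 0.025915078818798065) a,t -0.12315104992499348 -0.09094916197032926
top 100 [[0.4082 0.1149 0.1297]
 [0.4282 0.122  0.1323]
 [0.448  0.1291 0.1473]]
((0.42814838886260986, 0.12950587272644043), 0.022115183994174004) a,t -0.12258122776260372 -0.09969841798515318
```

View pics/c2.png

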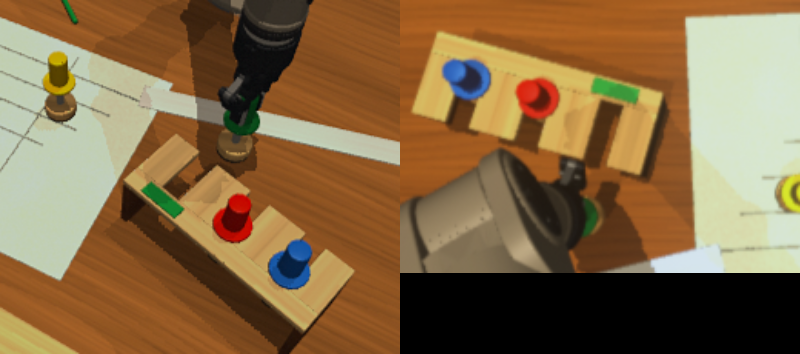

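The stamp hangs upright in front of the slot. The scene view puts the collar at t = -0.091 against -0.090 for the slot, so it's aligned. Next I'll insert, lower it and release.

```bash
python3 - <<'E'
from plan import *
np.set_printoptions(precision=4,suppress=True)
hit=ctrl.move_l(rack(.005,.156),vel=.1,until_force=10)
o=ctrl.observe();print('hit',hit,o['tcp_pos'],rack(.005,.156),o['contact_force'])
if not hit:
    h=ctrl.move_l(rack(.005,.134),vel=.04,until_force=5)
    o=ctrl.observe();print('down',h,o['tcp_pos'],o['contact_force'],o['clock'])
    ctrl.set_gripper(.62); ctrl.pause(.2)
    print('rel',ctrl.observe()['gripper_width'])
    ctrl.move_l(rack(.005,.26),vel=.15)
    ctrl.move_l(rack(-.1,.30),vel=.2)
    ctrl.move_ptp([.45,-.15,.3],ori(1))
print(ctrl.observe()['clock'])
for c in('scene','top'):
    s=snap(c,c+'3.png');W=world(s);z=W[...,2]
    for n,p in dict(green=rack(.005,0),red=(.577,.1935),blue=(.5997,.2804)).items():
        d=(np.hypot(W[...,0]-p[0],W[...,1]-p[1])<.035)&(s['depth']>0);m=d&(z>.162);k=d&(z>.113)&(z<.12)
        print(c,n,m.sum(),W[m].mean(0),z[d].max(),cv2.minEnclosingCircle(W[k][:,:2].astype(np.float32)) if k.sum() else '')
a=cv2.imread('pics/scene3.png')[150:330,230:440];b=cv2.imread('pics/top3.png')[120:270,80:300]
a=cv2.resize(a,(400,354));b=cv2.resize(b,(400,273));w=np.zeros((354,800,3),np.uint8);w[:,:400]=a;w[:273,400:]=b;cv2.imwrite('pics/c3.png',w)
E
```

```text
hit False [0.5535 0.1073 0.156 ] [0.55414, 0.10703, 0.156] [ 0.1692  0.5963 -0.9052]
down True [0.5537 0.1071 0.1391] [-0.5121 -0.4743  3.9705] 11.7
rel 0.6193353435894202
15.0167
scene green 158 [0.5563 0.1061 0.1682] 0.17157133732085972 ((0.5574796795845032, 0.1028720960021019), 0.029024874791502953)
scene red 178 [0.5792 0.1939 0.1683] 0.171911053000687 ((0.5806438326835632, 0.19415421783924103), 0.02747005969285965)
scene blue 203 [0.6018 0.2808 0.1682] 0.17247583669044564 ((0.6044532060623169, 0.2823835015296936), 0.029586633667349815)
top green 151 [0.5523 0.1059 0.1692] 0.17368937196880152 ((0.5583382844924927, 0.10583218187093735), 0.030620446428656578)
top red 146 [0.5752 0.1934 0.1691] 0.17232790820411292 ((0.5807944536209106, 0.19005927443504333), 0.032510846853256226)
top blue 155 [0.5976 0.28   0.1691] 0.17394521491866843 ((0.5996387600898743, 0.27722567319869995), 0.029982052743434906)
```

View pics/c3.png

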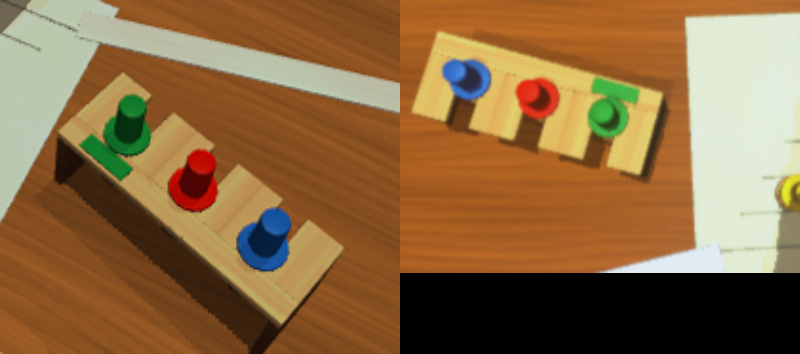

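The green stamp hangs upright at (130,125) in the left crop, at the same depth and height as the red and blue ones. Those two haven't moved.

```bash
python3 -c "
from bench import ctrl
ctrl.hand_in()"
```

```text
the job is handed in; nothing more can be done
```

The green stamp is hanging upright in the empty slot with the green tag, and I handed the job in at about 15 s on the clock. I gripped it by the handle, carried it over the other stamps, slid the neck in from the open front without contact, lowered it until the collar met the board, then released it and moved the arm clear.

- **Position:** both cameras put the green handle within about 2 mm of the target point, with its top level with the red and blue ones (0.168–0.169 m).
- **Red and blue stamps:** neither had moved by more than 1 mm.
- **Disagreements:** the scene and top cameras differ by about 4 mm in x, on all three stamps alike. Before insertion, the top view of the held stamp's collar was partly blocked by the gripper, so I used the scene view for alignment. After release, the fitted collar circles came out too large (27–33 mm radius against 26 mm), so I judged position from the handle tops instead.

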